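# Hang the rinsed specimen basket to drain and start the drain timer

### The arm

A 6-joint arm with a two-finger parallel gripper is mounted at the origin on the work surface. World frame = base frame: x ahead of the robot, y to its left, z up, the work surface at z = 0. Lengths are in m, angles in degrees, forces in N, time in s.
With the tool pointing down it reaches from about 0.325 to 0.9 m from the base axis. Payload 3.5 kg.
Tool frame: the origin (TCP) lies between the finger pads; the fingertips stand 8 mm ahead of it and the grasp point (between the pads) lies 11 mm behind it (manip.tip_extent is the distance from the TCP to the fingertips, in m); z points along the fingers, y is the line along which they close (so a half turn about z gives the same grasp; the last joint's range is limited). The gripper opens to 85 mm and grips with 20 to 120 N. Pads are 22 mm wide; open, the fingers measure 114 mm over their backs; the gripper's body (76 mm by 85 mm) begins 54 mm behind the grasp point. The pads swing forward as they close: fully open they stand 13 mm farther back than shut.
Start: joints at [60.768, 15.837, -1.513, 72.651, 0, 84.076], TCP at [0.247, 0.574, 0.206] pointing down, gripper open.
Joint ranges: [-178.77, 178.77], [-48.84, 107.48], [-61.69, 71.31], [-111.58, 123.2], [-90, 87.43], [-180, 180]. Speed limits (degrees/s): [147.25, 147.25, 180, 180, 180, 180].

### API

Orientations are given as a 3x3 rotation matrix whose columns are the frame's x, y, z axes.
In Python, from plant import telemetry, cams, order, manip gives the robot as it stands.
- The arm moves only by the tool send_rows, never from a script. Its argument "series" is a list of rows, each an object with "dp": the shift along the tool's x, y, z in cm, a list of three; "angular": the turn, a rotation vector about the tool's x, y, z in degrees, a list of three; "claw": the finger opening in cm, from 0 to 8.54. In form: [{"dp": [x, y, z], "angular": [rx, ry, rz], "claw": claw}, ...]. A call has 1 to 12 rows; each row shifts and turns the commanded pose from where the row before left it, along the tool's axes as they then stand; what a row does not reach is not made up. A row lasts 1/12 s, in which the tool goes at most 41.7 mm and 7.16 degrees, less where a joint would pass 70% of its speed; a pose out of reach is approached as far as the arm can. A call with a gripper value outside its range is refused whole. The fingers move at their own pace and stop on an object; the grip force is fixed at half the most. Time passes only in rows, so rows that do not move let the fingers close. It gives the time, the measured TCP pose, the force, the opening and the grip force at its end, in the units of the state.
- telemetry.observe(): the state, without advancing time (a new reading comes with each control period).
- cams.get_image(name): name is "side" or "top"; returns (picture, depth): 400x640x3 uint8, red, green, blue; 400x640 float32, m along the optical axis (not along the pixel's ray), 0 where there is no reading.
- cams.camera_model(name): a dict with "intrinsics" (3x3 intrinsics, pixels), "T" (4x4, takes a point from camera to world coordinates). Camera axes: x right, y up, looking along -z (the intrinsics and any distortion apply to the point x, -y, -z); pixel columns grow to the right and rows downward; lengths in m; the calibration is good to about 2 mm. A picture is of the moment at which its call begins. camera_model takes no time and is no camera call.
- order.job_done(): hands the job in; it is judged then, once.
The state is a dict: "clock": time; "joint_positions": joint angles; "joint_velocities": joint speeds; "joint_efforts": joint torques, N m; "ee_pos": TCP position; "tool_rot": TCP orientation; "ft_force": force on the tool from outside, world axes, zero at the start; "wrist_torque": the same for the moment, N m; "opening": finger opening in m; "grasp_force": force on a finger pad.
Only numpy, scipy, OpenCV 4.12 (cv2) and the standard library are available. Lean on these libraries where they do the work, as an engineer would, in place of code of your own. Each camera call takes 0.05 s, during which the arm holds its last target. There are 200 camera calls.

### The job

Lift the specimen basket out of the empty rinse tank by its bail (the arch over it), stand it upright on the ridged drip mat and let go. Then take it again by its black side handle, hang it by the middle of its bail on the hook of the stand and let go, so that it hangs steady and level. Finally push the drain timer's plunger all the way down to its stop and let it spring back, leaving the basket hanging and the other things on the bench where they are.

Things in the scene. Friction and masses are not known exactly. Their poses are not given: they have to be found in the camera images.
- basket: Loose perforated steel basket with white test bars fixed inside, about 0.28 kg. Box 70 (x) by 80 (y) by 60 mm high; origin at the centre of its underside, z up. A black side handle points to its -x; a rigid upright arch (bail) of 10 mm round bar spans it in the plane x = 0. It starts in the tank's well, where the side handle cannot be gripped; lift it straight up.
- bail_top (a point): Middle of the bail's crown, on the centre line of its 10 mm bar: (0, 0, 135 mm) in the basket's frame. The crown is level along the basket's y from -14 to 14 mm, then slopes down to upright legs at y = +-36 mm, z = 95 mm. Below the crown the arch is open down to the basket's rim at z = 60 mm.
- side_handle (a point): Grip point inside the black side handle, (-80, 0, 48 mm) in the basket's frame. The handle is a level straight bar 14 mm thick (y), 20 mm high (z 38 to 58 mm), from the basket's wall at x = -35 mm out to x = -100 mm.
- tank: Fixed white rinse tank, empty, 187 by 134 by 110 mm high; origin under the centre of its well, z up. Well 94 (x) by 104 mm (y), floor at z = 40 mm, rim at 110 mm. A closed channel 26 mm wide runs from the well to x = -112 mm; the basket's side handle lies in it, 12 mm below the deck. The basket starts within 5 mm and 0.05 rad of the tank's frame, its origin at z = 40 mm.
- mat: Fixed black ridged rubber drip mat, 160 by 160 mm, 4 mm thick; origin at the centre of its underside (top face at z = 4 mm).
- stand: Fixed hook stand: grey base 120 by 130 by 12 mm (x -50 to 70 mm), steel post 16 mm thick, 287 mm high, origin under the post. A rigid 10 mm round hook arm at z = 250 mm runs to the stand's -x, dips to a V at x = -70 mm (its underside z = 235 mm) and ends in an upturned tip at x = -90 mm, top at z = 269 mm.
- hook_seat (a point): Where the centre of the bail's bar lies when seated in the hook's V, across the arm (along the stand's y): (-70, 0, 252 mm) in the stand's frame. The tip reaches 25 mm from here to the stand's -x and 17 mm higher, so the bail's bar centre must pass over the tip at least 22 mm above this point, then be lowered.
- timer: Fixed grey drain timer, a 90 by 90 by 50 mm box with a black collar, carrying the plunger in the middle of its top; origin at the centre of its underside.
- plunger_top (a point): Centre of the top face of the plunger's steel head (disc 40 mm across, 12 mm thick), 86 mm above the bench when up; it is pressed straight down.
- plunger (a joint): Plunger travel in m: 0 up, 0.012 at its stop. A spring pushes it up: about 1.7 N to start, 5.6 N at the stop.
- case: Bystander: closed wooden case 89 by 89 by 59 mm, loose; origin under its centre.
- bottle: Bystander: amber bottle 72 mm across, 170 mm tall, loose; origin under its centre.
- beaker: Bystander: open glass beaker 74 mm across, 90 mm tall, loose; origin under its centre.
- jar: Bystander: white jar with black lid, 70 mm across, 80 mm tall, loose; origin under its centre.
- spatula: Bystander: spatula 180 mm long lying on the bench, loose.
- tube_rack: Bystander: steel rack of capped tubes, 70 by 200 mm, 97 mm tall, loose; origin under its centre.
Things that resemble listed ones, but are neither listed nor needed, are in the scene too. Leave any green look-alike of the basket alone.

How it is judged (in metres and radians):
On the way, in this order (a step that is already met when the one before it is completed fails the run):
1. the basket stands upright on the drip mat, released (horizontal distance between basket and mat below 0.055 m and z of basket in the frame of mat below 0.01 m and angle between basket's own z axis and vertical below 0.08 rad and contact force between basket and the fingers below 0.05 N and linear speed of basket below 0.02 m/s), for 0.2 s.
2. the basket hangs by the middle of its bail in the hook, released (distance between bail_top and hook_seat below 0.022 m and angle between basket's own z axis and vertical below 0.3 rad and contact force between basket and stand above 1 N and contact force between basket and the fingers below 0.05 N and linear speed of basket below 0.08 m/s), for 0.3 s.
3. the timer's plunger is pushed down to its stop while the basket hangs (value of joint plunger above 0.0108 m and distance between bail_top and hook_seat below 0.022 m and angle between basket's own z axis and vertical below 0.3 rad and contact force between basket and stand above 1 N and contact force between basket and the fingers below 0.05 N), for 0.05 s.
At the end, for the whole second after the job is handed in: The basket hangs steadily (swaying at most slightly, below 0.08 m/s and 0.8 rad/s) from the hook by the middle of its bail (bar centre within 22 mm of the hook's seat, tilted less than 0.3 rad), released; the plunger has been pressed (over 10.8 of its 12 mm) and is up again (all of step 2 and angular speed of basket below 0.8 rad/s and value of joint plunger below 0.002 m); the robot touches nothing.
It fails at once if one of the other loose things (case, bottle, beaker, jar, spatula, tube rack) is moved by more than 30 mm (distance of any of case, bottle, beaker, jar, spatula, tube_rack from where it was at the start of the episode above 0.03 m).
It also fails if it takes over 72 s, if anything falls off the work surface, if the arm or the gripper's body presses on something with over 40 N, if the wrist force passes 120 N, or if a joint passes its speed limit or range.

## Working session

There is one attempt and no reset: what is moved stays moved. The work goes in short steps, Python scripts to look and compute and a tool call to move; the robot and the scene stay as the last step left them, time stands still between calls to the robot, and variables do not carry over. Pictures are saved under pics/ and viewed, at most 10 in all, crops included, and the job is handed in when it is done.

Besides the shell and the picture viewer there is one more tool, called after "Emit:" as name(argument=value, ...) on one line, values as JSON. send_rows: Moves the arm, as the interface text tells. Its arguments: {"type":"object","properties":{"series":{"type":"array"}},"required":["series"]}

```bash
mkdir -p pics; ls; cat > h.py <<'E'
import numpy as np, cv2
from plant import telemetry, cams, order, manip
def grab(n, tag):
    p,d=cams.get_image(n); cv2.imwrite(f'pics/{tag}.png',p[:,:,::-1]); np.savez(f'pics/{tag}.npz',p=p,d=d); return p,d
def cloud(n,d):
    m=cams.camera_model(n);K=np.array(m['intrinsics']);T=np.array(m['T'])
    v,u=np.mgrid[:d.shape[0],:d.shape[1]]
    X=np.stack([(u-K[0,2])/K[0,0]*d,-(v-K[1,2])/K[1,1]*d,-d],-1)
    return X@T[:3,:3].T+T[:3,3]
E
python3 - <<'E'
from h import *
for n in('top','side'):
    p,d=grab(n,n+'0'); print({k:np.round(v,3).tolist() if not isinstance(v,(str,type(None))) else v for k,v in cams.camera_model(n).items()})
print(telemetry.observe(), manip.tip_extent)
E
```

```text
pics
{'intrinsics': [[361.077, 0.0, 312.298], [0.0, 361.077, 202.727], [0.0, 0.0, 1.0]], 'T': [[-0.026, 0.998, -0.065, 0.462], [-1.0, -0.025, 0.005, 0.038], [0.003, 0.065, 0.998, 1.296], [0.0, 0.0, 0.0, 1.0]]}
{'intrinsics': [[432.093, 0.0, 319.733], [0.0, 432.093, 189.336], [0.0, 0.0, 1.0]], 'T': [[0.741, 0.399, -0.54, -0.072], [-0.671, 0.418, -0.612, -0.644], [-0.018, 0.816, 0.578, 0.808], [0.0, 0.0, 0.0, 1.0]]}
{'clock': 0.1, 'joint_positions': array([ 6.07696437e+01,  1.58741594e+01, -1.59126506e+00,  7.26530778e+01,
       -2.98771296e-03,  8.40765128e+01]), 'joint_velocities': array([ 0.05120755, -0.17134753,  0.11529226,  0.0938367 , -0.03813189,
       -0.0411245 ]), 'joint_efforts': array([-5.91752882e-05, -4.46708286e+01,  2.96128732e+01,  8.45700502e-03,
       -1.06527366e-04, -6.83736332e-06]), 'ee_pos': array([0.24691327, 0.57330129, 0.20475827]), 'tool_rot': array([[-9.18398897e-01,  3.95654565e-01, -9.64468341e-04],
       [ 3.95655708e-01,  9.18397088e-01, -1.83035288e-03],
       [ 1.61577441e-04, -2.06259147e-03, -9.99997860e-01]]), 'ft_force': array([-0.57004486,  0.13782645, -0.10935424]), 'wrist_torque': array([ 0.0060136 ,  0.04987698, -0.04207181]), 'grasp_force': 0.0, 'opening': 0.08529261529853634} 0.008
```

View pics/top0.png

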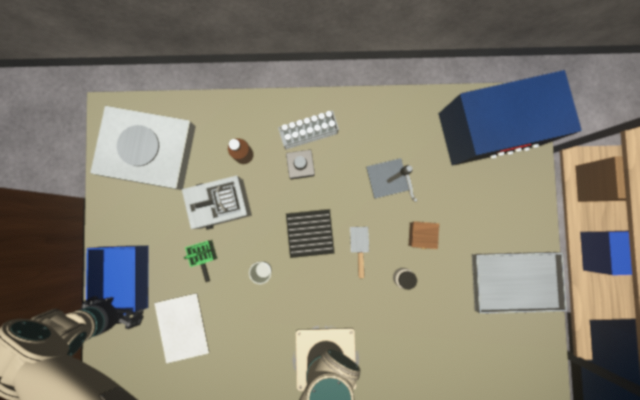

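View pics/side0.png

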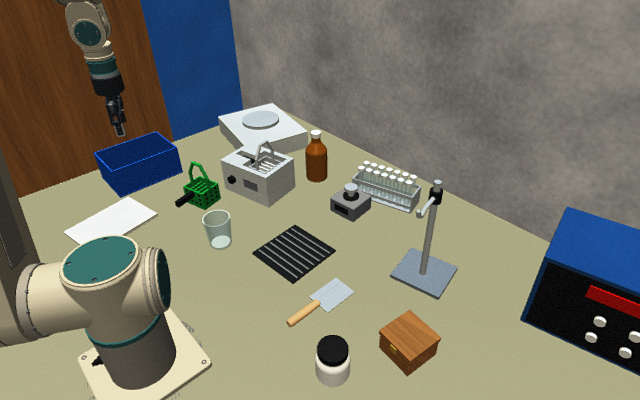

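Top view: tank with the steel basket at (215,203), green look-alike at (200,255), mat at (310,233), stand base at (390,178) with its hook tip near (412,197), timer at (300,163). The only other basket is the green one. The steel basket in the white tank fits the description; I'll confirm it with a crop while measuring.

```bash
python3 - <<'E'
from h import *
T=np.load('pics/top0.npz');S=np.load('pics/side0.npz')
def c(p,u0,v0,w,h): return cv2.resize(p[v0:v0+h,u0:u0+w,::-1],(400,300),interpolation=cv2.INTER_CUBIC)
a=np.vstack([np.hstack([c(T['p'],175,165,80,60),c(S['p'],205,125,100,75)]),np.hstack([c(T['p'],355,145,80,60),c(S['p'],380,170,100,75)])])
cv2.imwrite('pics/crop1.png',a)
ct=cloud('top',T['d']);cs=cloud('side',S['d'])
def rep(name,C,u0,u1,v0,v1,z0,z1):
    Q=C[v0:v1,u0:u1];m=(Q[...,2]>z0)&(Q[...,2]<z1)
    P=Q[m]
    if len(P)<3: print(name,len(P));return
    r=cv2.minAreaRect((P[:,:2]*1000).astype(np.float32))
    print(name,len(P),'med',np.round(np.median(P,0),4),'z',np.round([P[:,2].min(),P[:,2].max()],3),'rect',np.round(r[0],1),np.round(r[1],1),round(r[2],1))
rep('tank rim top',ct,175,255,170,235,.10,.118)
rep('tank rim side',cs,215,300,140,210,.10,.118)
rep('bail top',ct,175,255,170,235,.155,.19)
rep('bail side',cs,205,305,125,200,.155,.19)
rep('bail crown side',cs,205,305,125,200,.17,.19)
rep('base top',ct,355,435,145,210,.008,.018)
rep('hook top',ct,385,435,145,210,.22,.275)
rep('post top',ct,385,435,145,210,.275,.3)
rep('hook side',cs,400,460,170,225,.23,.275)
rep('post side',cs,400,460,170,225,.275,.3)
rep('timer box top',ct,275,325,140,190,.045,.056)
rep('plunger top',ct,275,325,140,190,.08,.095)
rep('timer side',cs,325,375,175,225,.08,.095)
for n,P,C,b in(('mat top',T['p'],ct,(270,350,200,265)),('mat side',S['p'],cs,(245,345,220,290))):
    u0,u1,v0,v1=b;g=P[v0:v1,u0:u1].max(2)<75
    g=cv2.morphologyEx(g.astype(np.uint8),cv2.MORPH_CLOSE,np.ones((7,7)))
    n_,l,s,_=cv2.connectedComponentsWithStats(g);k=1+s[1:,4].argmax();Q=C[v0:v1,u0:u1][l==k]
    r=cv2.minAreaRect((Q[:,:2]*1000).astype(np.float32));print(n,np.round(Q.mean(0),4),r)
E
```

```text
tank rim top 1420 med [0.5511 0.3819 0.1102] z [0.1   0.118] rect [551.2 355.5] [134.3 188.4] 13.0
tank rim side 1003 med [0.5299 0.368  0.1078] z [0.1   0.117] rect [549.  356.9] [141.2 190.7] 12.7
bail top 62 med [0.558  0.324  0.1779] z [0.155 0.185] rect [561.4 324.8] [58.2  9.7] 11.0
bail side 68 med [0.5522 0.3235 0.171 ] z [0.155 0.181] rect [554.2 324. ] [58.1 10. ] 12.2
bail crown side 36 med [0.5551 0.3241 0.1759] z [0.17  0.181] rect [555.5 324.3] [37.6  7.4] 6.8
base top 1008 med [ 0.6241 -0.2357  0.0124] z [0.008 0.018] rect [ 632.6 -283.3] [242.5 184.1] 77.2
hook top 168 med [ 0.594  -0.2485  0.255 ] z [0.236 0.271] rect [ 578.3 -245.9] [106.   28.7] 4.0
post top 33 med [ 0.618  -0.2416  0.2867] z [0.276 0.29 ] rect [ 617.6 -243.1] [16.  13.2] 89.5
hook side 337 med [ 0.6041 -0.2508  0.253 ] z [0.23  0.275] rect [ 575.5 -255.6] [103.1  28. ] 18.9
post side 56 med [ 0.6126 -0.2435  0.2835] z [0.275 0.288] rect [ 615.4 -242. ] [16.9 14.9] 60.0
timer box top 533 med [0.6797 0.0717 0.0506] z [0.045 0.056] rect [701.4  73.9] [131.1  90.7] 8.1
plunger top 110 med [0.6828 0.0704 0.0859] z [0.08  0.092] rect [706.2  91. ] [101.6  36.8] 39.9
timer side 104 med [0.6786 0.0699 0.0839] z [0.08  0.089] rect [715.4  74.3] [111.8  38.1] 5.9
mat top [0.4376 0.0446 0.0095] ((437.4886169433594, 44.290042877197266), (151.49453735351562, 149.2582550048828), 3.782956838607788)
mat side [0.431  0.0384 0.0052] ((256.0653076171875, -279.0888366699219), (957.1223754882812, 216.79415893554688), 60.78046417236328)
```

View pics/crop1.png

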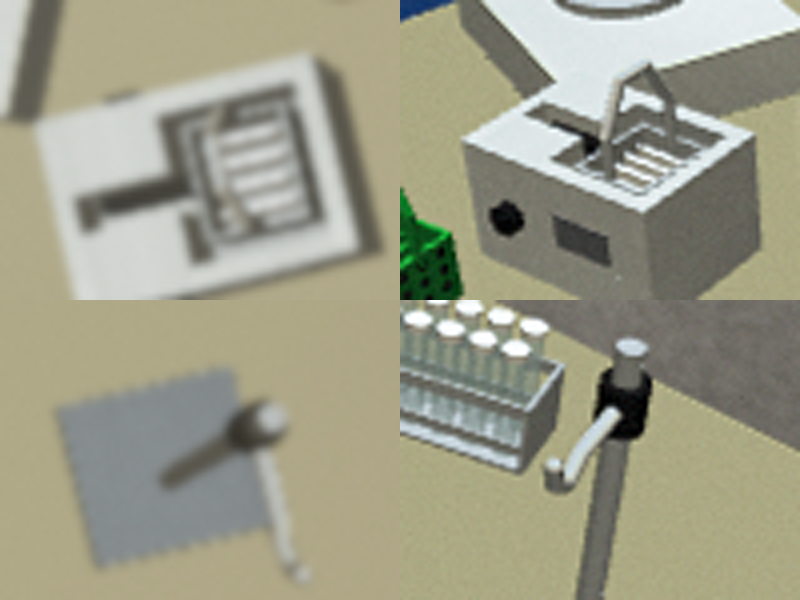

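The crops confirm that the grey basket with white bars sits in the white tank, its black handle in the channel. The hook stand's arm points toward the robot. Moving above the bail.

Emit:
send_rows(series=[{"dp": [0,0,-1],"angular": [0,0,-7],"claw": 8.5},{"dp": [0,0,-1],"angular": [0,0,-7],"claw": 8.5},{"dp": [0,0,-1],"angular": [0,0,-7],"claw": 8.5},{"dp": [0,0,-1],"angular": [0,0,-7],"claw": 8.5},{"dp": [0,0,-1],"angular": [0,0,-7],"claw": 8.5},{"dp": [0,0,0],"angular": [0,0,0],"claw": 8.5}])

```text
clock: 0.6
ee_pos: [0.2478, 0.5749, 0.2577]
tool_rot: [[-0.979, -0.205, 0.001], [-0.205, 0.979, 0.003], [-0.002, 0.002, -1.0]]
ft_force: [0.6, 0.7, -0.0]
opening: 0.0854
grasp_force: 0.0
```

Emit:
send_rows(series=[{"dp": [-1,-1.2,0],"angular": [0,0,0],"claw": 8.5},{"dp": [-2.5,-3,0],"angular": [0,0,0],"claw": 8.5},{"dp": [-2.5,-3,0],"angular": [0,0,0],"claw": 8.5},{"dp": [-2.5,-3,0],"angular": [0,0,0],"claw": 8.5},{"dp": [-2.5,-3,0],"angular": [0,0,0],"claw": 8.5},{"dp": [-2.5,-3,0],"angular": [0,0,0],"claw": 8.5},{"dp": [-2.5,-3,0],"angular": [0,0,0],"claw": 8.5},{"dp": [-2.5,-3,0],"angular": [0,0,0],"claw": 8.5},{"dp": [-2.5,-3,0],"angular": [0,0,0],"claw": 8.5},{"dp": [-2.5,-3,0],"angular": [0,0,0],"claw": 8.5},{"dp": [-1.8,-2.5,0],"angular": [0,0,0],"claw": 8.5},{"dp": [0,0,0],"angular": [0,0,0],"claw": 8.5}])

```text
clock: 1.6
ee_pos: [0.5613, 0.3194, 0.2539]
tool_rot: [[-0.981, -0.193, 0.0], [-0.193, 0.981, -0.003], [0.0, -0.003, -1.0]]
ft_force: [0.5, 0.3, -0.1]
opening: 0.0852
grasp_force: 0.0
```

```bash
cat >> h.py <<'E'
def pose():
    s=telemetry.observe();R=s['tool_rot'];p=s['ee_pos']
    print('t',round(s['clock'],2),'p',np.round(p,4),'thx',round(np.degrees(np.arctan2(R[1,0],R[0,0])),1),'tilt',np.round(R[:2,2],4),'F',np.round(s['ft_force'],1),'open',round(s['opening'],4),'grip',round(s['grasp_force'],1),'q',np.round(s['joint_positions'],0))
    return p,R
def to(tgt,p,R): print('dp cm',np.round(R.T@(np.array(tgt)-p)*100,2))
E
python3 - <<'E'
from h import *
p,R=pose(); to([.557,.3245,.164],p,R)
T=np.load('pics/top0.npz');S=np.load('pics/side0.npz')
for n,D,(u0,u1,v0,v1) in(('top',T,(175,255,170,235)),('side',S,(205,305,125,200))):
    Q=cloud(n,D['d'])[v0:v1,u0:u1].reshape(-1,3);P=Q[(Q[:,2]>.13)&(Q[:,2]<.19)]
    c=np.array([.557,.3245]);P=P[np.linalg.norm(P[:,:2]-c,axis=1)<.06]
    vx,vy,_,_=cv2.fitLine(P[:,:2].astype(np.float32),cv2.DIST_HUBER,0,.01,.01).ravel();d=np.array([vx,vy]);d*=np.sign(vx)
    s=P[:,:2]@d; print(n,len(P),'yaw',np.degrees(np.arctan2(d[1],d[0])),'mid of ends',((np.percentile(s,2)+np.percentile(s,98))/2), 'c.d',c@d,'perp',np.median((P[:,:2]-c)@np.array([-d[1],d[0]])))
    for lo in(.17,.175):
        k=P[:,2]>lo; print(lo,k.sum(),P[k].mean(0),P[:,2].max())
# stand
ct=cloud('top',T['d']);cs=cloud('side',S['d'])
p=T['p'][145:210,355:435].astype(int);Q=ct[145:210,355:435]
m=((p[...,2]-p[...,0])>-8)&(Q[...,2]>.004)&(Q[...,2]<.02)
m=cv2.morphologyEx(m.astype(np.uint8),cv2.MORPH_OPEN,np.ones((3,3)));n_,l,s,_=cv2.connectedComponentsWithStats(m);k=1+s[1:,4].argmax()
print('base',cv2.minAreaRect((Q[l==k][:,:2]*1000).astype(np.float32)))
for n,C,b in(('top',ct,(385,435,145,210)),('side',cs,(395,465,165,230))):
    Q=C[b[2]:b[3],b[0]:b[1]].reshape(-1,3);P=Q[(Q[:,2]>.225)&(Q[:,2]<.275)]
    P=P[(P[:,0]<.60)&(P[:,0]>.5)]
    vx,vy,x0,y0=cv2.fitLine(P[:,:2].astype(np.float32),cv2.DIST_HUBER,0,.01,.01).ravel();print(n,len(P),'hook yaw',np.degrees(np.arctan2(vy*np.sign(vx),abs(vx))),x0,y0,'minx',P[P[:,0].argsort()[:4]].mean(0))
E
```

```text
t 1.6 p [0.5613 0.3194 0.2539] thx -168.9 tilt [ 0.0003 -0.0029] F [ 0.5  0.3 -0.1] open 0.0852 grip 0.0 q [24. 17.  6. 79. -0. 13.]
dp cm [0.32 0.61 8.99]
top 87 yaw 11.4600725 mid of ends 0.6139666779940964 c.d 0.6103685910552741 perp -0.0012349196836359344
0.17 45 [0.55887802 0.3242801  0.17886303] 0.18536116896486532
0.175 40 [0.56021395 0.32448705 0.17969412] 0.18536116896486532
side 116 yaw 11.1543 mid of ends 0.6080005055847846 c.d 0.6092532833069564 perp -0.00048642550647809717
0.17 36 [0.55472626 0.32391628 0.17568124] 0.1810236969060286
0.175 20 [0.55607469 0.32450003 0.17791577] 0.1810236969060286
base ((628.1345825195312, -240.6641387939453), (115.8064956665039, 129.43753051757812), 12.495777130126953)
top 91 hook yaw 11.915728 0.5536749 -0.25504684 minx [ 0.52821504 -0.26086858  0.26684649]
side 141 hook yaw 12.130861 0.5543447 -0.25658283 minx [ 0.52433391 -0.26175423  0.26275791]
```

Emit:
send_rows(series=[{"dp": [0,0,1],"angular": [0,0,0],"claw": 8.5},{"dp": [0,0,1],"angular": [0,0,0],"claw": 8.5},{"dp": [0,0,1],"angular": [0,0,0],"claw": 8.5},{"dp": [0,0,0.5],"angular": [0,0,0],"claw": 8.5},{"dp": [0,0,0],"angular": [0,0,0],"claw": 8.5}])

```text
clock: 2.02
ee_pos: [0.5547, 0.3248, 0.2179]
tool_rot: [[-0.979, -0.204, -0.004], [-0.204, 0.979, -0.002], [0.005, -0.001, -1.0]]
ft_force: [0.6, -0.4, -0.7]
opening: 0.0852
grasp_force: 0.0
```

```bash
python3 - <<'E'
from h import *
p,R=pose(); to([.557,.3245,.164],p,R)
E
```

```text
t 2.02 p [0.5547 0.3248 0.2179] thx -168.2 tilt [-0.0044 -0.002 ] F [ 0.6 -0.4 -0.7] open 0.0852 grip 0.0 q [25. 18.  2. 75.  0. 13.]
dp cm [-0.24 -0.07  5.39]
```

Emit:
send_rows(series=[{"dp": [0,0,1],"angular": [0,0,0],"claw": 8.5},{"dp": [0,0,1],"angular": [0,0,0],"claw": 8.5},{"dp": [0,0,1],"angular": [0,0,0],"claw": 8.5},{"dp": [0,0,1],"angular": [0,0,0],"claw": 8.5},{"dp": [0,0,1],"angular": [0,0,0],"claw": 8.5},{"dp": [0,0,0.4],"angular": [0,0,0],"claw": 8.5},{"dp": [0,0,0],"angular": [0,0,0],"claw": 8.5},{"dp": [0,0,0],"angular": [0,0,0],"claw": 4},{"dp": [0,0,0],"angular": [0,0,0],"claw": 2},{"dp": [0,0,0],"angular": [0,0,0],"claw": 0},{"dp": [0,0,0],"angular": [0,0,0],"claw": 0},{"dp": [0,0,0],"angular": [0,0,0],"claw": 0}])

```text
clock: 3.02
ee_pos: [0.5576, 0.3248, 0.1674]
tool_rot: [[-0.979, -0.203, 0.001], [-0.203, 0.979, 0.0], [-0.001, 0.0, -1.0]]
ft_force: [0.1, -0.8, -0.3]
opening: 0.0251
grasp_force: 0.0
```

Emit:
send_rows(series=[{"dp": [0,0,0],"angular": [0,0,0],"claw": 0},{"dp": [0,0,0],"angular": [0,0,0],"claw": 0},{"dp": [0,0,0],"angular": [0,0,0],"claw": 0},{"dp": [0,0,0],"angular": [0,0,0],"claw": 0},{"dp": [0,0,0],"angular": [0,0,0],"claw": 0},{"dp": [0,0,0],"angular": [0,0,0],"claw": 0}])

```text
clock: 3.52
ee_pos: [0.5572, 0.3246, 0.1668]
tool_rot: [[-0.979, -0.203, -0.0], [-0.203, 0.979, -0.0], [0.0, 0.0, -1.0]]
ft_force: [0.9, 0.7, 0.0]
opening: 0.0001
grasp_force: 0.0
```

```bash
python3 - <<'E'
from h import *
pt,dt=grab('top','top1');ps,ds=grab('side','side1')
c=lambda p,u0,v0,w,h: cv2.resize(p[v0:v0+h,u0:u0+w,::-1],(400,300),interpolation=cv2.INTER_CUBIC)
cv2.imwrite('pics/crop2.png',np.hstack([c(pt,175,165,80,60),c(ps,205,105,120,90)]))
pose()
E
```

```text
t 3.62 p [0.5572 0.3246 0.1668] thx -168.3 tilt [-0.0001 -0.0001] F [-0.6 -0.4 -0.6] open 0.0004 grip 0.0 q [24. 19. -2. 69. -0. 13.]
```

View pics/crop2.png

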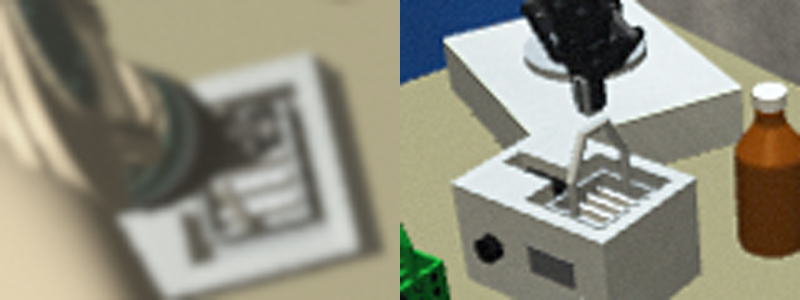

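The side view shows the closed fingertips at about (262,138), just above or behind the bail crown at (263,142). I'll check the fingers' real position against the reported TCP.

```bash
python3 - <<'E'
from h import *
def proj(n,P):
    m=cams.camera_model(n);K=np.array(m['intrinsics']);T=np.array(m['T'])
    c=T[:3,:3].T@(np.array(P)-T[:3,3]);return np.round([K[0,0]*c[0]/-c[2]+K[0,2],K[1,1]*-c[1]/-c[2]+K[1,2],-c[2]],3)
print(cams.camera_model('side').keys(),{k:v for k,v in cams.camera_model('side').items() if k not in('intrinsics','T')})
for P in([.5572,.3246,.1588],[.5572,.3246,.1668],[.557,.3245,.175],[.557,.3245,.18]):print(P,proj('side',P),proj('top',P))
S=np.load('pics/side1.npz');d=S['d'];C=cloud('side',d)
for v in range(120,150,2):
    print(v,[(u,np.round(C[v,u],3).tolist(),int(S['p'][v,u].mean())) for u in(258,261,264)])
E
```

```text
dict_keys(['intrinsics', 'T']) {}
[0.5572, 0.3246, 0.1588] [263.244 147.559   1.308] [219.627 198.263   1.14 ]
[0.5572, 0.3246, 0.1668] [262.995 145.246   1.303] [218.982 198.066   1.132]
[0.557, 0.3245, 0.175] [262.704 142.893   1.298] [218.343 197.924   1.124]
[0.557, 0.3245, 0.18] [262.546 141.428   1.295] [217.929 197.797   1.119]
120 [(258, [0.543, 0.314, 0.259], 14), (261, [0.551, 0.311, 0.257], 13), (264, [0.559, 0.308, 0.256], 12)]
122 [(258, [0.547, 0.321, 0.249], 28), (261, [0.547, 0.306, 0.254], 16), (264, [0.566, 0.32, 0.243], 24)]
124 [(258, [0.543, 0.317, 0.245], 19), (261, [0.546, 0.306, 0.249], 18), (264, [0.551, 0.298, 0.25], 24)]
126 [(258, [0.546, 0.323, 0.236], 7), (261, [0.548, 0.31, 0.24], 26), (264, [0.551, 0.299, 0.243], 22)]
128 [(258, [0.548, 0.327, 0.227], 134), (261, [0.548, 0.311, 0.233], 23), (264, [0.549, 0.298, 0.237], 23)]
130 [(258, [0.545, 0.324, 0.223], 41), (261, [0.551, 0.317, 0.223], 50), (264, [0.559, 0.314, 0.221], 21)]
132 [(258, [0.544, 0.324, 0.217], 51), (261, [0.552, 0.319, 0.216], 61), (264, [0.558, 0.313, 0.216], 13)]
134 [(258, [0.547, 0.329, 0.207], 62), (261, [0.55, 0.318, 0.21], 75), (264, [0.557, 0.312, 0.21], 18)]
136 [(258, [0.543, 0.325, 0.203], 115), (261, [0.549, 0.317, 0.204], 90), (264, [0.554, 0.309, 0.205], 8)]
138 [(258, [0.546, 0.33, 0.193], 161), (261, [0.549, 0.319, 0.197], 85), (264, [0.56, 0.319, 0.193], 115)]
140 [(258, [0.663, 0.515, 0.069], 233), (261, [0.67, 0.507, 0.07], 203), (264, [0.567, 0.33, 0.179], 229)]
142 [(258, [0.654, 0.504, 0.069], 233), (261, [0.555, 0.33, 0.177], 225), (264, [0.563, 0.326, 0.175], 177)]
144 [(258, [0.541, 0.325, 0.177], 213), (261, [0.549, 0.322, 0.175], 165), (264, [0.666, 0.485, 0.064], 85)]
146 [(258, [0.538, 0.322, 0.173], 187), (261, [0.655, 0.488, 0.059], 145), (264, [0.666, 0.486, 0.055], 110)]
148 [(258, [0.537, 0.322, 0.167], 178), (261, [0.597, 0.4, 0.11], 224), (264, [0.605, 0.394, 0.109], 236)]
```

```bash
python3 - <<'E'
from h import *
def proj(n,P):
    m=cams.camera_model(n);K=np.array(m['intrinsics']);T=np.array(m['T'])
    c=T[:3,:3].T@(np.array(P)-T[:3,3]);return np.round([K[0,0]*c[0]/-c[2]+K[0,2],K[1,1]*-c[1]/-c[2]+K[1,2],-c[2]],3)
y=np.array([.396,.918,0]);p=np.array([.2469,.5733,.2048])
for s in(-.05,0,.05):
    print('start tip expected',proj('side',p+s*y-[0,0,.008]))
S=np.load('pics/side0.npz');C=cloud('side',S['d'])
Q=C[90:150,95:140].reshape(-1,3);Q=Q[(abs(Q[:,:2]-p[:2])<.08).all(1)&(Q[:,2]>.1)]
b=(Q-p)@y; 
for lo in np.arange(-.07,.07,.014):
    k=(b>=lo)&(b<lo+.014); print(round(lo,3),k.sum(),'zmin',np.sort(Q[k,2])[:3].round(3) if k.any() else '')
T=np.load('pics/top1.npz');
S=np.load('pics/side1.npz');C=cloud('side',S['d']);p=np.array([.5572,.3246,.1668])
Q=C[90:150,235:300].reshape(-1,3);Q=Q[(np.linalg.norm(Q[:,:2]-p[:2],axis=1)<.06)&(Q[:,2]>.185)]
print('now zmin',np.sort(Q[:,2])[:8].round(3))
sx=S['p'][110:142,240:285].max(2)<90
print(manip, [a for a in dir(manip) if a[0]!='_'])
E
```

```text
start tip expected [125.952 150.511   1.232]
start tip expected [126.392 142.48    1.271]
start tip expected [126.806 134.925   1.309]
-0.07 160 zmin [0.251 0.252 0.253]
-0.056 111 zmin [0.243 0.243 0.244]
-0.042 202 zmin [0.292 0.298 0.298]
-0.028 77 zmin [0.305 0.306 0.309]
-0.014 13 zmin [0.332 0.334 0.334]
-0.0 19 zmin [0.322 0.327 0.33 ]
0.014 11 zmin [0.305 0.308 0.314]
0.028 17 zmin [0.248 0.251 0.254]
0.042 38 zmin [0.241 0.241 0.243]
0.056 3 zmin [0.321 0.322 0.323]
now zmin [0.189 0.192 0.192 0.193 0.193 0.194 0.194 0.194]
<Robot object at 0x7fd35febc050> ['MotionError', 'tip_extent']
```

The fingers stand about 32 mm higher than the reported TCP implies. The start and current views both show this, so it's a constant tool offset: the grasp point is about 43 mm above the reported TCP. Reopening, lowering and gripping again.

Emit:
send_rows(series=[{"dp": [0,0,0],"angular": [0,0,0],"claw": 8.5},{"dp": [0,0,0],"angular": [0,0,0],"claw": 8.5},{"dp": [0,0,0],"angular": [0,0,0],"claw": 8.5},{"dp": [0,0,0],"angular": [0,0,0],"claw": 8.5},{"dp": [0,0,0],"angular": [0,0,0],"claw": 8.5},{"dp": [0,0,0],"angular": [0,0,0],"claw": 8.5},{"dp": [0,0,0],"angular": [0,0,0],"claw": 8.5},{"dp": [0,0,0],"angular": [0,0,0],"claw": 8.5},{"dp": [0,0,1],"angular": [0,0,0],"claw": 8.5},{"dp": [0,0,1],"angular": [0,0,0],"claw": 8.5},{"dp": [0,0,1],"angular": [0,0,0],"claw": 8.5},{"dp": [0,0,0.4],"angular": [0,0,0],"claw": 8.5}])

```text
clock: 4.62
ee_pos: [0.5556, 0.3238, 0.1298]
tool_rot: [[-0.979, -0.203, -0.004], [-0.203, 0.979, -0.002], [0.004, -0.001, -1.0]]
ft_force: [-0.6, -0.5, 0.2]
opening: 0.0852
grasp_force: 0.0
```

Emit:
send_rows(series=[{"dp": [0,0,0],"angular": [0,0,0],"claw": 0},{"dp": [0,0,0],"angular": [0,0,0],"claw": 0},{"dp": [0,0,0],"angular": [0,0,0],"claw": 0},{"dp": [0,0,0],"angular": [0,0,0],"claw": 0},{"dp": [0,0,0],"angular": [0,0,0],"claw": 0},{"dp": [0,0,0],"angular": [0,0,0],"claw": 0},{"dp": [0,0,0],"angular": [0,0,0],"claw": 0},{"dp": [0,0,0],"angular": [0,0,0],"claw": 0},{"dp": [0,0,0],"angular": [0,0,0],"claw": 0},{"dp": [0,0,0],"angular": [0,0,0],"claw": 0}])

```text
clock: 5.45
ee_pos: [0.5578, 0.3251, 0.1335]
tool_rot: [[-0.979, -0.203, 0.001], [-0.203, 0.979, 0.001], [-0.001, 0.001, -1.0]]
ft_force: [0.4, 1.6, 2.9]
opening: 0.0076
grasp_force: 58.4
```

Emit:
send_rows(series=[{"dp": [0,0,0],"angular": [0,0,0],"claw": 0},{"dp": [0,0,0],"angular": [0,0,0],"claw": 0},{"dp": [0,0,0],"angular": [0,0,0],"claw": 0}])

```text
clock: 5.7
ee_pos: [0.5577, 0.3251, 0.1334]
tool_rot: [[-0.979, -0.203, 0.001], [-0.203, 0.979, 0.001], [-0.001, 0.001, -1.0]]
ft_force: [0.9, 2.2, 2.7]
opening: 0.008
grasp_force: 58.6
```

```bash
python3 - <<'E'
from h import *
pose()
p,d=grab('side','side2');C=cloud('side',d)
Q=C[90:165,235:300].reshape(-1,3);k=(np.linalg.norm(Q[:,:2]-[.5572,.3246],axis=1)<.05)&(Q[:,2]>.13);I=p[90:165,235:300].reshape(-1,3)
dk=k&(I.max(1)<90);br=k&(I.max(1)>130)
print('dark zmin',np.sort(Q[dk,2])[:6].round(3),'bright zmax',np.sort(Q[br,2])[-6:].round(3))
cv2.imwrite('pics/crop3.png',cv2.resize(p[100:175,215:315,::-1],(600,450),interpolation=cv2.INTER_CUBIC))
E
```

```text
t 5.7 p [0.5577 0.3251 0.1334] thx -168.3 tilt [0.001 0.001] F [0.9 2.2 2.7] open 0.008 grip 58.6 q [24. 20. -4. 65.  0. 13.]
dark zmin [0.133 0.137 0.138 0.141 0.145 0.148] bright zmax [0.218 0.256 0.26  0.267 0.269 0.289]
```

View pics/crop3.png

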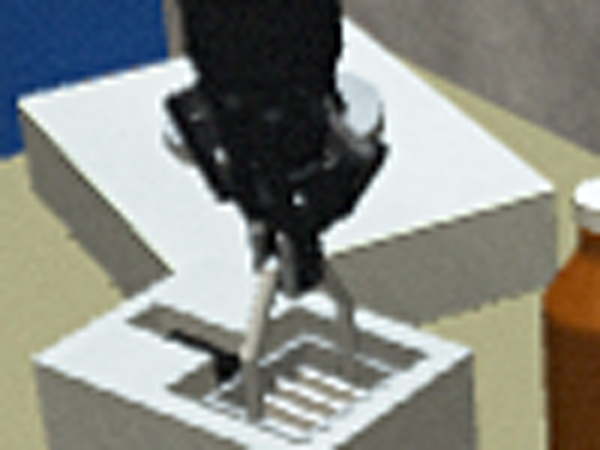

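The fingers straddle the bail's crown (crop (285,280)) with a steady 58 N grip. Lifting straight up.

Emit:
send_rows(series=[{"dp": [0,0,-0.3],"angular": [0,0,0],"claw": 0},{"dp": [0,0,-0.7],"angular": [0,0,0],"claw": 0},{"dp": [0,0,-1],"angular": [0,0,0],"claw": 0},{"dp": [0,0,-1],"angular": [0,0,0],"claw": 0},{"dp": [0,0,-1],"angular": [0,0,0],"claw": 0},{"dp": [0,0,-1],"angular": [0,0,0],"claw": 0},{"dp": [0,0,-1],"angular": [0,0,0],"claw": 0},{"dp": [0,0,-1],"angular": [0,0,0],"claw": 0},{"dp": [0,0,-1],"angular": [0,0,0],"claw": 0},{"dp": [0,0,-1],"angular": [0,0,0],"claw": 0},{"dp": [0,0,-1],"angular": [0,0,0],"claw": 0},{"dp": [0,0,-1],"angular": [0,0,0],"claw": 0}])

```text
clock: 6.75
ee_pos: [0.5572, 0.3246, 0.2439]
tool_rot: [[-0.979, -0.203, 0.0], [-0.203, 0.979, 0.0], [-0.0, 0.0, -1.0]]
ft_force: [0.0, -0.9, -1.7]
opening: 0.0075
grasp_force: 58.4
```

Emit:
send_rows(series=[{"dp": [0,0,-1],"angular": [0,0,0],"claw": 0},{"dp": [0,0,0],"angular": [0,0,0],"claw": 0},{"dp": [0,0,0],"angular": [0,0,0],"claw": 0}])

```text
clock: 7.0
ee_pos: [0.5578, 0.3249, 0.2538]
tool_rot: [[-0.979, -0.203, 0.002], [-0.203, 0.979, 0.001], [-0.002, 0.0, -1.0]]
ft_force: [0.4, 0.7, -2.7]
opening: 0.0076
grasp_force: 58.5
```

```bash
python3 - <<'E'
from h import *
p,R=pose()
pt,dt=grab('top','top3');ps,ds=grab('side','side3')
cv2.imwrite('pics/crop4.png',np.hstack([cv2.resize(pt[140:230,170:290,::-1],(400,300)),cv2.resize(ps[60:180,190:350,::-1],(400,300),interpolation=cv2.INTER_CUBIC)]))
E
```

```text
t 7.0 p [0.5578 0.3249 0.2538] thx -168.3 tilt [0.0017 0.0007] F [ 0.4  0.7 -2.7] open 0.0076 grip 58.5 q [24. 17.  5. 79. -0. 13.]
```

View pics/crop4.png

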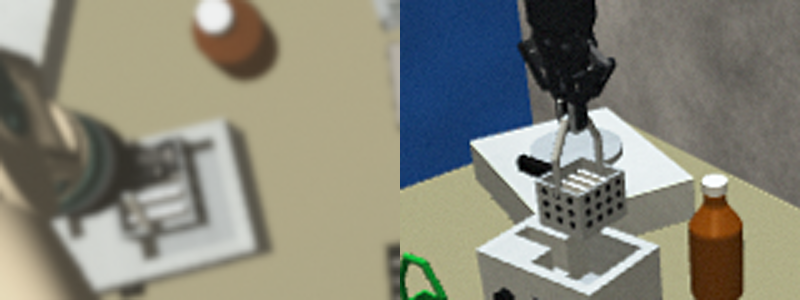

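The basket hangs free above the tank, handle to the left; its 2.7 N matches the basket's weight. Turning about 91° and carrying it to the mat.

Emit:
send_rows(series=[{"dp": [0,0,0],"angular": [0,0,-4],"claw": 0},{"dp": [0,0,0],"angular": [0,0,-6.5],"claw": 0},{"dp": [0,0,0],"angular": [0,0,-6.5],"claw": 0},{"dp": [0,0,0],"angular": [0,0,-6.5],"claw": 0},{"dp": [0,0,0],"angular": [0,0,-6.5],"claw": 0},{"dp": [0,0,0],"angular": [0,0,-6.5],"claw": 0},{"dp": [0,0,0],"angular": [0,0,-6.5],"claw": 0},{"dp": [0,0,0],"angular": [0,0,-6.5],"claw": 0},{"dp": [0,0,0],"angular": [0,0,-6.5],"claw": 0},{"dp": [0,0,0],"angular": [0,0,-6.5],"claw": 0},{"dp": [0,0,0],"angular": [0,0,-6.5],"claw": 0},{"dp": [0,0,0],"angular": [0,0,-6.5],"claw": 0}])

```text
clock: 8.1
ee_pos: [0.5566, 0.3243, 0.2515]
tool_rot: [[-0.043, -0.999, -0.002], [-0.999, 0.043, -0.001], [0.001, 0.002, -1.0]]
ft_force: [-0.4, 0.7, -1.6]
opening: 0.0077
grasp_force: 58.4
```

Emit:
send_rows(series=[{"dp": [0,0,0],"angular": [0,0,-6.5],"claw": 0},{"dp": [0,0,0],"angular": [0,0,-6.5],"claw": 0},{"dp": [0,0,0],"angular": [0,0,-2.5],"claw": 0},{"dp": [0.57,0.36,0],"angular": [0,0,0],"claw": 0},{"dp": [1.6,1.03,0],"angular": [0,0,0],"claw": 0},{"dp": [1.6,1.03,0],"angular": [0,0,0],"claw": 0},{"dp": [1.6,1.03,0],"angular": [0,0,0],"claw": 0},{"dp": [1.6,1.03,0],"angular": [0,0,0],"claw": 0},{"dp": [1.6,1.03,0],"angular": [0,0,0],"claw": 0},{"dp": [1.6,1.03,0],"angular": [0,0,0],"claw": 0},{"dp": [1.6,1.03,0],"angular": [0,0,0],"claw": 0},{"dp": [1.6,1.03,0],"angular": [0,0,0],"claw": 0}])

```text
clock: 9.1
ee_pos: [0.5015, 0.174, 0.2522]
tool_rot: [[0.218, -0.976, -0.001], [-0.976, -0.218, -0.001], [0.0, 0.001, -1.0]]
ft_force: [0.8, -0.3, -2.4]
opening: 0.0081
grasp_force: 58.5
```

Emit:
send_rows(series=[{"dp": [1.6,1.03,0],"angular": [0,0,0],"claw": 0},{"dp": [1.6,1.03,0],"angular": [0,0,0],"claw": 0},{"dp": [1.6,1.03,0],"angular": [0,0,0],"claw": 0},{"dp": [1.6,1.03,0],"angular": [0,0,0],"claw": 0},{"dp": [1.6,1.03,0],"angular": [0,0,0],"claw": 0},{"dp": [1.6,1.03,0],"angular": [0,0,0],"claw": 0},{"dp": [1.6,1.03,0],"angular": [0,0,0],"claw": 0},{"dp": [0.57,0.36,0],"angular": [0,0,0],"claw": 0},{"dp": [0,0,0],"angular": [0,0,0],"claw": 0},{"dp": [0,0,0],"angular": [0,0,0],"claw": 0}])

```text
clock: 9.93
ee_pos: [0.4546, 0.044, 0.2527]
tool_rot: [[0.218, -0.976, 0.0], [-0.976, -0.218, 0.001], [-0.001, -0.0, -1.0]]
ft_force: [-0.1, -0.5, -3.2]
opening: 0.008
grasp_force: 58.5
```

```bash
python3 - <<'E'
from h import *
p,R=pose(); to([.455,.044,.0975],p,R)
ps,ds=grab('side','side4')
cv2.imwrite('pics/crop5.png',cv2.resize(ps[100:300,190:430,::-1],(720,600)))
E
```

```text
t 9.93 p [0.4546 0.044  0.2527] thx -77.4 tilt [0.0001 0.0008] F [-0.1 -0.5 -3.2] open 0.008 grip 58.5 q [  -3.   -3.  -17.   76.    0. -105.]
dp cm [ 0.02 -0.04 15.52]
```

View pics/crop5.png

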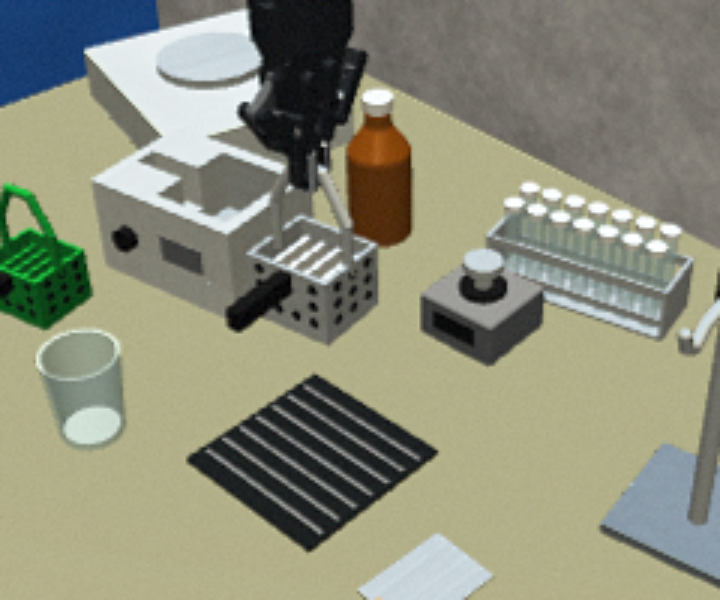

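The basket hangs level over the far half of the mat (mat centre near crop (313,462)), handle toward the robot. Lowering.

Emit:
send_rows(series=[{"dp": [0,0,0.6],"angular": [0,0,0],"claw": 0},{"dp": [0,0,1.3],"angular": [0,0,0],"claw": 0},{"dp": [0,0,1.3],"angular": [0,0,0],"claw": 0},{"dp": [0,0,1.3],"angular": [0,0,0],"claw": 0},{"dp": [0,0,1.3],"angular": [0,0,0],"claw": 0},{"dp": [0,0,1.3],"angular": [0,0,0],"claw": 0},{"dp": [0,0,1.3],"angular": [0,0,0],"claw": 0},{"dp": [0,0,1.3],"angular": [0,0,0],"claw": 0},{"dp": [0,0,1.3],"angular": [0,0,0],"claw": 0},{"dp": [0,0,1.3],"angular": [0,0,0],"claw": 0},{"dp": [0,0,1.3],"angular": [0,0,0],"claw": 0},{"dp": [0,0,0.9],"angular": [0,0,0],"claw": 0}])

```text
clock: 10.98
ee_pos: [0.4541, 0.0447, 0.1061]
tool_rot: [[0.221, -0.975, -0.002], [-0.975, -0.221, 0.0], [-0.001, 0.002, -1.0]]
ft_force: [0.2, -0.3, -2.8]
opening: 0.0078
grasp_force: 58.4
```

Emit:
send_rows(series=[{"dp": [0,0,0.2],"angular": [0,0,0],"claw": 0},{"dp": [0,0,0.2],"angular": [0,0,0],"claw": 0},{"dp": [0,0,0.2],"angular": [0,0,0],"claw": 0},{"dp": [0,0,0.2],"angular": [0,0,0],"claw": 0},{"dp": [0,0,0],"angular": [0,0,0],"claw": 0},{"dp": [0,0,0],"angular": [0,0,0],"claw": 0}])

```text
clock: 11.48
ee_pos: [0.4551, 0.0438, 0.1002]
tool_rot: [[0.22, -0.976, 0.001], [-0.976, -0.22, -0.0], [0.0, -0.001, -1.0]]
ft_force: [0.3, -0.1, -1.2]
opening: 0.0076
grasp_force: 58.5
```

Emit:
send_rows(series=[{"dp": [0,0,0.1],"angular": [0,0,0],"claw": 0},{"dp": [0,0,0.1],"angular": [0,0,0],"claw": 0},{"dp": [0,0,0],"angular": [0,0,0],"claw": 0},{"dp": [0,0,0],"angular": [0,0,0],"claw": 0}])

```text
clock: 11.82
ee_pos: [0.4547, 0.0438, 0.0978]
tool_rot: [[0.22, -0.976, -0.0], [-0.976, -0.22, 0.0], [-0.0, 0.0, -1.0]]
ft_force: [0.6, 0.2, -2.9]
opening: 0.0078
grasp_force: 58.5
```

Emit:
send_rows(series=[{"dp": [0,0,0.1],"angular": [0,0,0],"claw": 0},{"dp": [0,0,0.1],"angular": [0,0,0],"claw": 0},{"dp": [0,0,0],"angular": [0,0,0],"claw": 0},{"dp": [0,0,0],"angular": [0,0,0],"claw": 0}])

```text
clock: 12.15
ee_pos: [0.4556, 0.0436, 0.0975]
tool_rot: [[0.22, -0.976, 0.002], [-0.976, -0.22, -0.001], [0.001, -0.001, -1.0]]
ft_force: [-3.3, -0.7, 7.5]
opening: 0.0077
grasp_force: 59.6
```

```bash
python3 - <<'E'
from h import *
F=[]
for i in range(4):
    p,d=cams.get_image('side'); F.append(telemetry.observe()['ft_force'][2])
print(np.round(F,1)); pose()
E
```

```text
[8.4 8.1 7.3 7.8]
t 12.35 p [0.4556 0.0436 0.0975] thx -77.3 tilt [ 0.0017 -0.0006] F [-3.2  0.2  7.8] open 0.008 grip 59.6 q [  -3.    4.  -30.   56.   -0. -105.]
```

Emit:
send_rows(series=[{"dp": [0,0,-0.1],"angular": [0,0,0],"claw": 0},{"dp": [0,0,0],"angular": [0,0,0],"claw": 0},{"dp": [0,0,0],"angular": [0,0,0],"claw": 1.5},{"dp": [0,0,0],"angular": [0,0,0],"claw": 2.5},{"dp": [0,0,0],"angular": [0,0,0],"claw": 4},{"dp": [0,0,0],"angular": [0,0,0],"claw": 5},{"dp": [0,0,0],"angular": [0,0,0],"claw": 5},{"dp": [0,0,0],"angular": [0,0,0],"claw": 5},{"dp": [0,0,0],"angular": [0,0,0],"claw": 5},{"dp": [0,0,0],"angular": [0,0,0],"claw": 5}])

```text
clock: 13.18
ee_pos: [0.4548, 0.0439, 0.0968]
tool_rot: [[0.22, -0.976, -0.0], [-0.976, -0.22, 0.0], [-0.0, 0.0, -1.0]]
ft_force: [-0.0, 0.2, 0.9]
opening: 0.0501
grasp_force: 0.0
```

Emit:
send_rows(series=[{"dp": [0,0,-1],"angular": [0,0,0],"claw": 5},{"dp": [0,0,-1],"angular": [0,0,0],"claw": 5},{"dp": [0,0,-1.5],"angular": [0,0,0],"claw": 5},{"dp": [0,0,-1.5],"angular": [0,0,0],"claw": 5},{"dp": [0,0,-2],"angular": [0,0,0],"claw": 5},{"dp": [0,0,-2],"angular": [0,0,0],"claw": 5},{"dp": [0,0,0],"angular": [0,0,0],"claw": 8.5},{"dp": [0,0,0],"angular": [0,0,0],"claw": 8.5}])

```text
clock: 13.85
ee_pos: [0.4565, 0.0438, 0.1892]
tool_rot: [[0.22, -0.976, 0.005], [-0.976, -0.22, -0.0], [0.001, -0.005, -1.0]]
ft_force: [-0.1, -0.0, -0.1]
opening: 0.0724
grasp_force: 0.0
```

```bash
python3 - <<'E'
from h import *
pose()
ps,ds=grab('side','side5');pt,dt=grab('top','top5')
cv2.imwrite('pics/crop6.png',np.hstack([cv2.resize(pt[180:280,250:370,::-1],(400,333),interpolation=cv2.INTER_CUBIC),cv2.resize(ps[170:295,230:380,::-1],(400,333),interpolation=cv2.INTER_CUBIC)]))
C=cloud('side',ds)
I=ps[170:295,230:380].max(2);Q=C[170:295,230:380].reshape(-1,3)
B=Q[(Q[:,2]>.095)&(Q[:,2]<.15)&(abs(Q[:,0]-.455)<.06)&(abs(Q[:,1]-.044)<.06)]
vx,vy,x0,y0=cv2.fitLine(B[:,:2].astype(np.float32),cv2.DIST_HUBER,0,.01,.01).ravel();print('bail',len(B),np.degrees(np.arctan2(vx,-vy)),x0,y0,B[:,2].max())
H=Q[(Q[:,2]>.03)&(Q[:,2]<.075)&(Q[:,0]<.42)&(I.ravel()<70)&(Q[:,0]>.33)&(abs(Q[:,1]-.03)<.05)]
vx,vy,x0,y0=cv2.fitLine(H[:,:2].astype(np.float32),cv2.DIST_HUBER,0,.01,.01).ravel();print('handle',len(H),np.degrees(np.arctan2(vy,vx)),x0,y0,'minx',np.sort(H[:,0])[:4],'z',np.percentile(H[:,2],[2,50,98]))
C=cloud('top',dt);I=pt[180:280,250:370].max(2);Q=C[180:280,250:370].reshape(-1,3)
H=Q[(Q[:,2]>.045)&(Q[:,2]<.075)&(Q[:,0]<.41)&(I.ravel()<70)&(Q[:,0]>.33)&(abs(Q[:,1]-.03)<.03)]
if len(H)>4:
  vx,vy,x0,y0=cv2.fitLine(H[:,:2].astype(np.float32),cv2.DIST_HUBER,0,.01,.01).ravel();print('handle top',len(H),np.degrees(np.arctan2(vy,vx)),x0,y0,'minx',np.sort(H[:,0])[:4],np.median(H[:,2]))
E
```

```text
t 13.85 p [0.4565 0.0438 0.1892] thx -77.3 tilt [ 0.0048 -0.0002] F [-0.1 -0.  -0.1] open 0.0724 grip 0.0 q [  -3.   -1.  -23.   68.    0. -105.]
bail 160 14.4400215 0.45223427 0.03360538 0.1441943455269794
handle 209 14.51852 0.3787214 0.025022753 minx [0.35270731 0.35363623 0.35441995 0.35443817] z [0.04048882 0.05801085 0.06288129]
```

View pics/crop6.png

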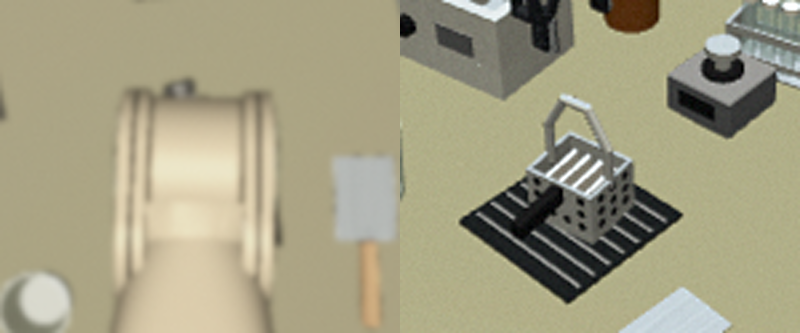

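The basket stands upright on the mat, fully inside its edges, handle toward the robot at crop (535,215), and the gripper is clear. Turning 89° and moving over the handle.

Emit:
send_rows(series=[{"dp": [0,0,0],"angular": [0,0,4],"claw": 8.5},{"dp": [0,0,0],"angular": [0,0,7],"claw": 8.5},{"dp": [0,0,0],"angular": [0,0,7],"claw": 8.5},{"dp": [0,0,0],"angular": [0,0,7],"claw": 8.5},{"dp": [0,0,0],"angular": [0,0,7],"claw": 8.5},{"dp": [0,0,0],"angular": [0,0,7],"claw": 8.5},{"dp": [0,0,0],"angular": [0,0,7],"claw": 8.5},{"dp": [0,0,0],"angular": [0,0,7],"claw": 8.5},{"dp": [0,0,0],"angular": [0,0,7],"claw": 8.5},{"dp": [0,0,0],"angular": [0,0,7],"claw": 8.5},{"dp": [0,0,0],"angular": [0,0,7],"claw": 8.5},{"dp": [0,0,0],"angular": [0,0,7],"claw": 8.5}])

```text
clock: 14.95
ee_pos: [0.4535, 0.0439, 0.1854]
tool_rot: [[-0.931, -0.364, -0.003], [-0.364, 0.931, 0.0], [0.003, 0.001, -1.0]]
ft_force: [-0.8, 0.7, 0.0]
opening: 0.0848
grasp_force: 0.0
```

Emit:
send_rows(series=[{"dp": [0,0,0],"angular": [0,0,7],"claw": 8.5},{"dp": [0,0,0],"angular": [0,0,1],"claw": 8.5},{"dp": [2,0,0],"angular": [0,0,0],"claw": 8.5},{"dp": [2,0,0],"angular": [0,0,0],"claw": 8.5},{"dp": [2,0,0],"angular": [0,0,0],"claw": 8.5},{"dp": [1.5,0,0],"angular": [0,0,0],"claw": 8.5},{"dp": [0.5,0,0],"angular": [0,0,0],"claw": 8.5},{"dp": [0,0,0],"angular": [0,0,0],"claw": 8.5},{"dp": [0,0,0],"angular": [0,0,0],"claw": 8.5},{"dp": [0,0,0],"angular": [0,0,0],"claw": 8.5}])

```text
clock: 15.78
ee_pos: [0.378, 0.0249, 0.1869]
tool_rot: [[-0.971, -0.237, 0.001], [-0.237, 0.971, 0.0], [-0.001, -0.0, -1.0]]
ft_force: [-0.1, -0.5, 0.1]
opening: 0.0848
grasp_force: 0.0
```

```bash
python3 - <<'E'
from h import *
p,R=pose(); to([.377,.0255,.009],p,R)
E
```

```text
t 15.78 p [0.378  0.0249 0.1869] thx -166.3 tilt [0.0008 0.    ] F [-0.1 -0.5  0.1] open 0.0848 grip 0.0 q [ -6.  -9. -31.  69.   0. -20.]
dp cm [ 0.1   0.08 17.79]
```

Emit:
send_rows(series=[{"dp": [0.1,0.08,1],"angular": [0,0,0],"claw": 8.5},{"dp": [0,0,2],"angular": [0,0,0],"claw": 8.5},{"dp": [0,0,2],"angular": [0,0,0],"claw": 8.5},{"dp": [0,0,2],"angular": [0,0,0],"claw": 8.5},{"dp": [0,0,2],"angular": [0,0,0],"claw": 8.5},{"dp": [0,0,2],"angular": [0,0,0],"claw": 8.5},{"dp": [0,0,2],"angular": [0,0,0],"claw": 8.5},{"dp": [0,0,1.5],"angular": [0,0,0],"claw": 8.5},{"dp": [0,0,1.5],"angular": [0,0,0],"claw": 8.5},{"dp": [0,0,1],"angular": [0,0,0],"claw": 8.5},{"dp": [0,0,0.8],"angular": [0,0,0],"claw": 8.5},{"dp": [0,0,0],"angular": [0,0,0],"claw": 8.5}])

```text
clock: 16.78
ee_pos: [0.3743, 0.0258, 0.0069]
tool_rot: [[-0.971, -0.237, -0.004], [-0.237, 0.971, 0.0], [0.004, 0.001, -1.0]]
ft_force: [-0.6, 0.0, -0.6]
opening: 0.0849
grasp_force: 0.0
```

Emit:
send_rows(series=[{"dp": [0,0,0],"angular": [0,0,0],"claw": 6},{"dp": [0,0,0],"angular": [0,0,0],"claw": 4},{"dp": [0,0,0],"angular": [0,0,0],"claw": 3},{"dp": [0,0,0],"angular": [0,0,0],"claw": 2},{"dp": [0,0,0],"angular": [0,0,0],"claw": 1.5},{"dp": [0,0,0],"angular": [0,0,0],"claw": 0},{"dp": [0,0,0],"angular": [0,0,0],"claw": 0},{"dp": [0,0,0],"angular": [0,0,0],"claw": 0},{"dp": [0,0,0],"angular": [0,0,0],"claw": 0},{"dp": [0,0,0],"angular": [0,0,0],"claw": 0},{"dp": [0,0,0],"angular": [0,0,0],"claw": 0},{"dp": [0,0,0],"angular": [0,0,0],"claw": 0}])

```text
clock: 17.78
ee_pos: [0.3763, 0.0256, 0.0093]
tool_rot: [[-0.972, -0.237, 0.001], [-0.237, 0.972, 0.0], [-0.001, 0.0, -1.0]]
ft_force: [-1.4, 0.5, 6.3]
opening: 0.0132
grasp_force: 62.0
```

```bash
python3 - <<'E'
from h import *
pose()
E
```

```text
t 17.78 p [0.3763 0.0256 0.0093] thx -166.3 tilt [0.0007 0.0003] F [-1.4  0.5  6.3] open 0.0132 grip 62.0 q [ -6.   3. -44.  43.   0. -20.]
```

The handle is gripped at 13 mm opening and 62 N. Lifting.

Emit:
send_rows(series=[{"dp": [0,0,-0.3],"angular": [0,0,0],"claw": 0},{"dp": [0,0,-0.7],"angular": [0,0,0],"claw": 0},{"dp": [0,0,-1.2],"angular": [0,0,0],"claw": 0},{"dp": [0,0,-1.6],"angular": [0,0,0],"claw": 0},{"dp": [0,0,-1.6],"angular": [0,0,0],"claw": 0},{"dp": [0,0,-1.6],"angular": [0,0,0],"claw": 0},{"dp": [0,0,-1.6],"angular": [0,0,0],"claw": 0},{"dp": [0,0,-1.6],"angular": [0,0,0],"claw": 0},{"dp": [0,0,-1.6],"angular": [0,0,0],"claw": 0},{"dp": [0,0,-1.6],"angular": [0,0,0],"claw": 0},{"dp": [0,0,-1.2],"angular": [0,0,0],"claw": 0},{"dp": [0,0,-0.5],"angular": [0,0,0],"claw": 0}])

```text
clock: 18.78
ee_pos: [0.3764, 0.0253, 0.1614]
tool_rot: [[-0.972, -0.237, 0.002], [-0.237, 0.972, -0.001], [-0.002, -0.001, -1.0]]
ft_force: [0.4, -0.5, -2.1]
opening: 0.0127
grasp_force: 61.0
```

Emit:
send_rows(series=[{"dp": [0.1,-0.4,0],"angular": [0,0,0],"claw": 0},{"dp": [0.3,-1.4,0],"angular": [0,0,0],"claw": 0},{"dp": [0.4,-2,0],"angular": [0,0,0],"claw": 0},{"dp": [0.5,-2.2,0],"angular": [0,0,0],"claw": 0},{"dp": [0.5,-2.2,0],"angular": [0,0,0],"claw": 0},{"dp": [0.5,-2.2,0],"angular": [0,0,0],"claw": 0},{"dp": [0.5,-2.2,0],"angular": [0,0,0],"claw": 0},{"dp": [0.5,-2.2,0],"angular": [0,0,0],"claw": 0},{"dp": [0.5,-2.2,0],"angular": [0,0,0],"claw": 0},{"dp": [0.5,-2.2,0],"angular": [0,0,0],"claw": 0},{"dp": [0.5,-2.2,0],"angular": [0,0,0],"claw": 0},{"dp": [0.5,-2.2,0],"angular": [0,0,0],"claw": 0}])

```text
clock: 19.78
ee_pos: [0.3787, -0.2172, 0.1583]
tool_rot: [[-0.972, -0.236, -0.003], [-0.236, 0.972, 0.001], [0.002, 0.002, -1.0]]
ft_force: [0.4, 0.5, -2.3]
opening: 0.0132
grasp_force: 60.9
```

Emit:
send_rows(series=[{"dp": [0.5,-2.2,0],"angular": [0,0,0],"claw": 0},{"dp": [0.5,-2,0],"angular": [0,0,0],"claw": 0},{"dp": [0.5,-1.5,0],"angular": [0,0,0],"claw": 0},{"dp": [0.2,-1.5,0],"angular": [0,0,0],"claw": 0},{"dp": [0,-0.5,0],"angular": [0,0,0],"claw": 0},{"dp": [0,0,0],"angular": [0,0,0],"claw": 0},{"dp": [0,0,0],"angular": [0,0,0],"claw": 0},{"dp": [0,0,0],"angular": [0,0,0],"claw": 0}])

```text
clock: 20.45
ee_pos: [0.3816, -0.2941, 0.1594]
tool_rot: [[-0.971, -0.238, -0.001], [-0.238, 0.971, 0.001], [0.001, 0.001, -1.0]]
ft_force: [-0.0, -0.0, -2.7]
opening: 0.0132
grasp_force: 60.9
```

```bash
python3 - <<'E'
from h import *
p,R=pose()
ps,ds=grab('side','side6')
cv2.imwrite('pics/crop7.png',cv2.resize(ps[130:280,320:520,::-1],(800,600),interpolation=cv2.INTER_CUBIC))
C=cloud('side',ds);Q=C[130:300,320:520].reshape(-1,3)
e=np.array([np.cos(np.radians(12.8)),np.sin(np.radians(12.8))]);f=np.array([-e[1],e[0]])
a=(Q[:,:2]-p[:2])@e;b=(Q[:,:2]-p[:2])@f
k=(Q[:,2]>.19)&(Q[:,2]<.33)&(a>.055)&(a<.115)&(abs(b)<.055)
B=Q[k];a=a[k];b=b[k]
for lo in np.arange(.19,.31,.01):
    m=(B[:,2]>=lo)&(B[:,2]<lo+.01)
    if m.any(): print(round(lo,3),m.sum(),'a',np.median(a[m]).round(4),'b',b[m].min().round(3),b[m].max().round(3))
print('zmax',np.sort(B[:,2])[-5:])
E
```

```text
t 20.45 p [ 0.3816 -0.2941  0.1594] thx -166.3 tilt [-0.0009  0.0013] F [-0.  -0.  -2.7] open 0.0132 grip 60.9 q [-45.   3. -22.  64.   0. -59.]
0.19 67 a 0.098 b -0.038 0.0
0.2 84 a 0.1088 b -0.038 0.003
0.21 53 a 0.1093 b -0.037 0.004
0.22 18 a 0.0757 b -0.038 -0.031
0.23 22 a 0.076 b -0.038 -0.028
0.24 20 a 0.0762 b -0.038 -0.03
0.25 30 a 0.0766 b -0.036 -0.022
0.26 29 a 0.0763 b -0.03 -0.02
0.27 30 a 0.0759 b -0.026 -0.013
0.28 31 a 0.076 b -0.02 -0.01
0.29 7 a 0.079 b -0.014 -0.009
zmax [0.29171014 0.29212542 0.2924231  0.29253066 0.29315559]
```

View pics/crop7.png

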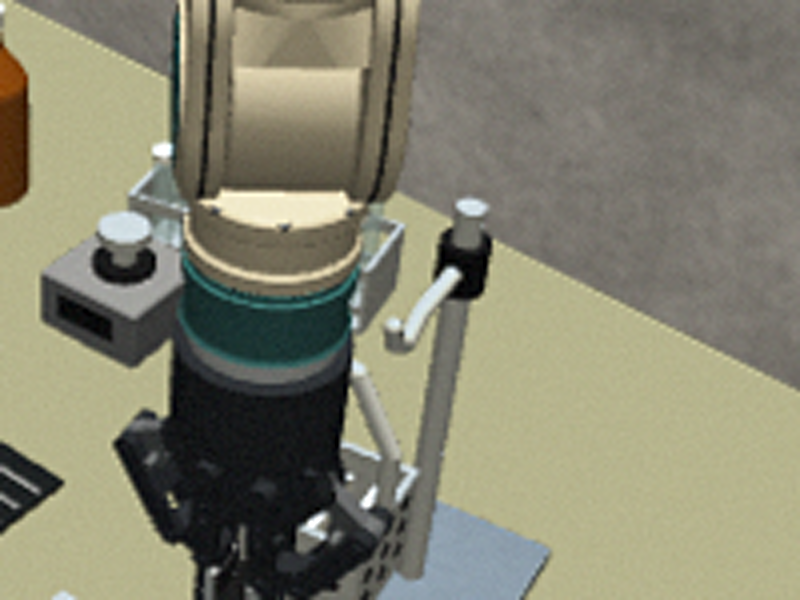

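The basket is level in the grip: bail legs vertical, crown centre at about 0.288. The hook is ahead at crop (395,330), its tip below the crown. Moving in over the tip.

Emit:
send_rows(series=[{"dp": [-0.4,0,0],"angular": [0,0,0],"claw": 0},{"dp": [-1,0,0],"angular": [0,0,0],"claw": 0},{"dp": [-1.2,0,0],"angular": [0,0,0],"claw": 0},{"dp": [-1.2,-0.1,0],"angular": [0,0,0],"claw": 0},{"dp": [-1.2,-0.1,0],"angular": [0,0,0],"claw": 0},{"dp": [-1.2,-0.1,0],"angular": [0,0,0],"claw": 0},{"dp": [-1.2,0,0],"angular": [0,0,0],"claw": 0},{"dp": [-1,0,0],"angular": [0,0,0],"claw": 0},{"dp": [-0.5,0,0],"angular": [0,0,0],"claw": 0},{"dp": [-0.3,0,0],"angular": [0,0,0],"claw": 0},{"dp": [0,0,0],"angular": [0,0,0],"claw": 0},{"dp": [0,0,0],"angular": [0,0,0],"claw": 0}])

```text
clock: 21.5
ee_pos: [0.4717, -0.2763, 0.1597]
tool_rot: [[-0.972, -0.237, -0.001], [-0.237, 0.972, 0.0], [0.001, 0.0, -1.0]]
ft_force: [-0.1, 0.0, -2.4]
opening: 0.0127
grasp_force: 60.9
```

```bash
python3 - <<'E'
from h import *
p,R=pose(); to([.472,-.2755,.1223],p,R)
ps,ds=grab('side','side7')
cv2.imwrite('pics/crop8.png',cv2.resize(ps[130:280,340:500,::-1],(640,600),interpolation=cv2.INTER_CUBIC))
C=cloud('side',ds);Q=C[130:300,340:520].reshape(-1,3)
e=np.array([np.cos(np.radians(12.8)),np.sin(np.radians(12.8))]);f=np.array([-e[1],e[0]])
a=(Q[:,:2]-p[:2])@e;b=(Q[:,:2]-p[:2])@f
k=(Q[:,2]>.225)&(Q[:,2]<.33)&(a>.055)&(a<.105)&(b<-.005)&(b>-.055)
for lo in np.arange(.22,.31,.01):
    m=k&(Q[:,2]>=lo)&(Q[:,2]<lo+.01)
    if m.any(): print(round(lo,3),m.sum(),'a',np.median(a[m]).round(4),'b',b[m].min().round(3),b[m].max().round(3))
E
```

```text
t 21.5 p [ 0.4717 -0.2763  0.1597] thx -166.3 tilt [-0.0008  0.0001] F [-0.1  0.  -2.4] open 0.0127 grip 60.9 q [-37.  10. -15.  65.  -0. -51.]
dp cm [-0.05  0.07  3.74]
0.22 8 a 0.0754 b -0.038 -0.029
0.23 18 a 0.0754 b -0.038 -0.029
0.24 24 a 0.0766 b -0.038 -0.028
0.25 23 a 0.077 b -0.036 -0.025
0.26 28 a 0.0763 b -0.032 -0.02
0.27 28 a 0.0763 b -0.026 -0.014
0.28 17 a 0.0777 b -0.021 -0.013
0.29 4 a 0.0786 b -0.016 -0.012
```

View pics/crop8.png

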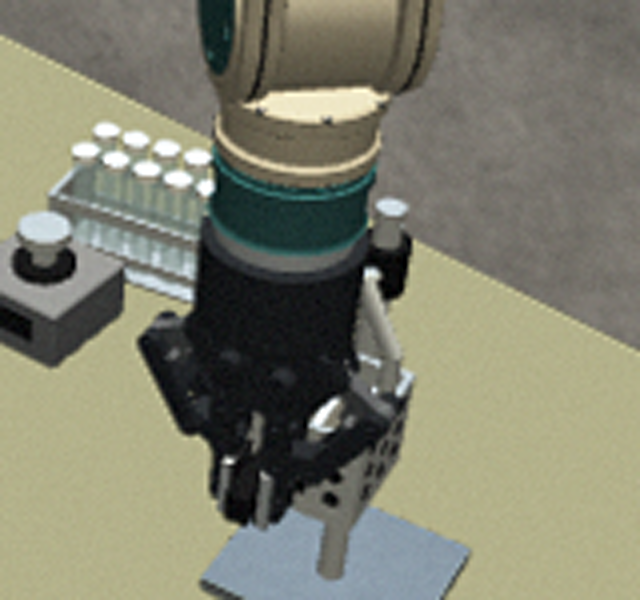

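The bail is over the hook with the post behind it, and no contact forces show. That was the last picture view allowed, so from here I rely on forces and point clouds. Lowering.

Emit:
send_rows(series=[{"dp": [0,0,0.3],"angular": [0,0,0],"claw": 0},{"dp": [0,0,0.6],"angular": [0,0,0],"claw": 0},{"dp": [0,0,0.6],"angular": [0,0,0],"claw": 0},{"dp": [0,0,0.6],"angular": [0,0,0],"claw": 0},{"dp": [0,0,0.5],"angular": [0,0,0],"claw": 0},{"dp": [0,0,0.3],"angular": [0,0,0],"claw": 0},{"dp": [0,0,0.2],"angular": [0,0,0],"claw": 0},{"dp": [0,0,0],"angular": [0,0,0],"claw": 0},{"dp": [0,0,0],"angular": [0,0,0],"claw": 0}])

```text
clock: 22.3
ee_pos: [0.4721, -0.2764, 0.1288]
tool_rot: [[-0.972, -0.237, -0.0], [-0.237, 0.972, 0.0], [0.0, 0.0, -1.0]]
ft_force: [-0.0, 0.4, -2.1]
opening: 0.0132
grasp_force: 60.9
```

Emit:
send_rows(series=[{"dp": [0,0,0.15],"angular": [0,0,0],"claw": 0},{"dp": [0,0,0.15],"angular": [0,0,0],"claw": 0},{"dp": [0,0,0.1],"angular": [0,0,0],"claw": 0},{"dp": [0,0,0],"angular": [0,0,0],"claw": 0},{"dp": [0,0,0],"angular": [0,0,0],"claw": 0}])

```text
clock: 22.72
ee_pos: [0.472, -0.2763, 0.1248]
tool_rot: [[-0.972, -0.237, -0.0], [-0.237, 0.972, 0.0], [0.0, 0.0, -1.0]]
ft_force: [0.0, -0.9, -3.4]
opening: 0.0129
grasp_force: 60.9
```

Emit:
send_rows(series=[{"dp": [0,0,0.1],"angular": [0,0,0],"claw": 0},{"dp": [0,0,0.1],"angular": [0,0,0],"claw": 0},{"dp": [0,0,0],"angular": [0,0,0],"claw": 0},{"dp": [0,0,0],"angular": [0,0,0],"claw": 0}])

```text
clock: 23.05
ee_pos: [0.472, -0.2764, 0.1228]
tool_rot: [[-0.972, -0.237, -0.0], [-0.237, 0.972, -0.0], [0.0, -0.0, -1.0]]
ft_force: [-0.6, 0.3, -3.0]
opening: 0.0129
grasp_force: 61.0
```

Emit:
send_rows(series=[{"dp": [0,0,0.1],"angular": [0,0,0],"claw": 0},{"dp": [0,0,0],"angular": [0,0,0],"claw": 0},{"dp": [0,0,0],"angular": [0,0,0],"claw": 0}])

```text
clock: 23.3
ee_pos: [0.4724, -0.2765, 0.1223]
tool_rot: [[-0.972, -0.237, 0.001], [-0.237, 0.972, -0.0], [-0.001, -0.001, -1.0]]
ft_force: [-0.7, 0.4, 0.3]
opening: 0.0128
grasp_force: 61.3
```

The bail has taken the hook at exactly the expected height, and the grip now carries almost no load. Releasing and rising.

Emit:
send_rows(series=[{"dp": [0,0,0],"angular": [0,0,0],"claw": 1.4},{"dp": [0,0,0],"angular": [0,0,0],"claw": 1.6},{"dp": [0,0,0],"angular": [0,0,0],"claw": 2},{"dp": [0,0,0],"angular": [0,0,0],"claw": 3},{"dp": [0,0,0],"angular": [0,0,0],"claw": 4.5},{"dp": [0,0,0],"angular": [0,0,0],"claw": 6},{"dp": [0,0,0],"angular": [0,0,0],"claw": 8},{"dp": [0,0,0],"angular": [0,0,0],"claw": 8},{"dp": [0,0,0],"angular": [0,0,0],"claw": 8},{"dp": [0,0,0],"angular": [0,0,0],"claw": 8}])

```text
clock: 24.13
ee_pos: [0.472, -0.2763, 0.1218]
tool_rot: [[-0.972, -0.237, -0.0], [-0.237, 0.972, 0.0], [0.0, 0.0, -1.0]]
ft_force: [0.0, 0.0, -0.2]
opening: 0.0801
grasp_force: 0.0
```

```bash
cat > chk.py <<'E'
from h import *
pose()
ps,ds=grab('side','s'+str(np.random.randint(1e6)))
C=cloud('side',ds);Q=C[130:330,340:520].reshape(-1,3)
e=np.array([np.cos(np.radians(12.4)),np.sin(np.radians(12.4))]);f=np.array([-e[1],e[0]])
o=np.array([.550,-.2575]);a=(Q[:,:2]-o)@e;b=(Q[:,:2]-o)@f
k=(a>-.02)&(a<.025)&(b<-.008)&(b>-.055)
for lo in np.arange(.18,.29,.01):
    m=k&(Q[:,2]>=lo)&(Q[:,2]<lo+.01)
    if m.any(): print(round(lo,3),m.sum(),'a',np.median(a[m]).round(4),'b',b[m].min().round(3),b[m].max().round(3))
E
python3 chk.py
```

```text
t 24.13 p [ 0.472  -0.2763  0.1218] thx -166.3 tilt [-0.0001  0.    ] F [ 0.   0.  -0.2] open 0.0801 grip 0.0 q [-37.  11. -18.  61.  -0. -51.]
0.19 4 a -0.0032 b -0.036 -0.031
0.2 19 a -0.0026 b -0.039 -0.031
0.21 20 a -0.0028 b -0.038 -0.027
0.22 27 a -0.0033 b -0.035 -0.022
0.23 22 a -0.0031 b -0.028 -0.016
0.24 21 a -0.0033 b -0.023 -0.014
0.25 8 a -0.0025 b -0.018 -0.014
```

The basket hangs with vertical legs at the seat, fully released (0 N). Rising clear, closing the fingers and moving over to the timer.

Emit:
send_rows(series=[{"dp": [0,0,-0.4],"angular": [0,0,0],"claw": 8},{"dp": [0,0,-0.8],"angular": [0,0,0],"claw": 8},{"dp": [0,0,-1.2],"angular": [0,0,0],"claw": 8},{"dp": [0,0,-1.2],"angular": [0,0,0],"claw": 8},{"dp": [0,0,-1.2],"angular": [0,0,0],"claw": 8},{"dp": [0,0,-1.2],"angular": [0,0,0],"claw": 8},{"dp": [0,0,-2],"angular": [0,0,0],"claw": 8},{"dp": [0,0,-2],"angular": [0,0,0],"claw": 8},{"dp": [0,0,-2],"angular": [0,0,0],"claw": 8},{"dp": [0,0,-1],"angular": [0,0,0],"claw": 8},{"dp": [0,0,0],"angular": [0,0,0],"claw": 8}])

```text
clock: 25.1
ee_pos: [0.4738, -0.2777, 0.2558]
tool_rot: [[-0.972, -0.237, 0.006], [-0.237, 0.972, -0.004], [-0.004, -0.005, -1.0]]
ft_force: [1.6, -0.8, 0.1]
opening: 0.0797
grasp_force: 0.0
```

Emit:
send_rows(series=[{"dp": [0,0.8,0],"angular": [0,0,0],"claw": 0},{"dp": [0,2,0],"angular": [0,0,0],"claw": 0},{"dp": [0,2.5,0],"angular": [0,0,0],"claw": 0},{"dp": [0,2.5,0],"angular": [0,0,0],"claw": 0},{"dp": [0,2.5,0],"angular": [0,0,0],"claw": 0},{"dp": [0,2.5,0],"angular": [0,0,0],"claw": 0},{"dp": [0,2.5,0],"angular": [0,0,0],"claw": 0},{"dp": [-1,2.5,0],"angular": [0,0,0],"claw": 0},{"dp": [-2,2.5,0],"angular": [0,0,0],"claw": 0},{"dp": [-2.5,2.5,0],"angular": [0,0,0],"claw": 0},{"dp": [-2.5,2.5,0],"angular": [0,0,0],"claw": 0},{"dp": [-2.5,2,0],"angular": [0,0,0],"claw": 0}])

```text
clock: 26.1
ee_pos: [0.5079, 0.0163, 0.2501]
tool_rot: [[-0.971, -0.237, -0.003], [-0.237, 0.971, 0.001], [0.003, 0.002, -1.0]]
ft_force: [0.3, -0.2, 1.2]
opening: 0.0
grasp_force: 0.0
```

```bash
python3 chk.py; python3 - <<'E'
from h import *
p,R=pose()
for n,f,b in(('top','top0',(275,325,140,190)),('side','side0',(325,375,170,225))):
    D=np.load(f'pics/{f}.npz');Q=cloud(n,D['d'])[b[2]:b[3],b[0]:b[1]].reshape(-1,3)
    k=(Q[:,2]>.078)&(Q[:,2]<.094)&(np.linalg.norm(Q[:,:2]-[.682,.071],axis=1)<.032);P=Q[k]
    c,r=cv2.minEnclosingCircle((P[:,:2]*1000).astype(np.float32));print(n,k.sum(),P.mean(0),c,r)
    k=(Q[:,2]>.043)&(Q[:,2]<.056)&(np.abs(Q[:,:2]-[.682,.071]).max(1)<.06);print(' box',cv2.minAreaRect((Q[k][:,:2]*1000).astype(np.float32)))
to([.682,.071,.09],p,R)
E
```

```text
t 26.1 p [0.5079 0.0163 0.2501] thx -166.3 tilt [-0.0033  0.0008] F [ 0.3 -0.2  1.2] open 0.0 grip 0.0 q [ -5.   3. -12.  76.   0. -19.]
0.18 16 a -0.003 b -0.039 -0.031
0.19 18 a -0.0033 b -0.039 -0.03
0.2 20 a -0.0027 b -0.039 -0.03
0.21 18 a -0.0031 b -0.037 -0.027
0.22 25 a -0.0033 b -0.034 -0.022
0.23 27 a -0.0033 b -0.029 -0.013
0.24 25 a -0.004 b -0.023 -0.009
0.25 17 a -0.0039 b -0.018 -0.008
t 26.15 p [0.5118 0.0197 0.25  ] thx -166.1 tilt [0.0006 0.0043] F [ 3.6  1.7 -0.7] open -0.0001 grip 0.0 q [ -5.   3. -11.  76.   0. -19.]
top 110 [0.68169794 0.07102026 0.08605087] (681.984130859375, 71.06116485595703) 19.63134002685547
 box ((681.9185791015625, 70.83003234863281), (90.06300354003906, 89.61286163330078), 6.274055004119873)
side 101 [0.67669844 0.07063672 0.08367396] (680.0128784179688, 69.66703796386719) 22.661888122558594
 box ((689.333251953125, 73.82318115234375), (115.82846069335938, 91.37127685546875), 6.7781291007995605)
dp cm [-17.73   0.82  16.03]
```

The basket still hangs unmoved. The plunger centre is at (0.682, 0.071), and the disc and box sizes check out. Moving over it.

Emit:
send_rows(series=[{"dp": [-2,0.2,0],"angular": [0,0,0],"claw": 0},{"dp": [-2.5,0.2,0],"angular": [0,0,0],"claw": 0},{"dp": [-2.5,0.2,0],"angular": [0,0,0],"claw": 0},{"dp": [-2.5,0.2,1],"angular": [0,0,0],"claw": 0},{"dp": [-2.5,0.2,2],"angular": [0,0,0],"claw": 0},{"dp": [-2.5,0.2,2],"angular": [0,0,0],"claw": 0},{"dp": [-2,0,2],"angular": [0,0,0],"claw": 0},{"dp": [-1.2,0,2],"angular": [0,0,0],"claw": 0},{"dp": [-0.4,0,2],"angular": [0,0,0],"claw": 0},{"dp": [0,0,2],"angular": [0,0,0],"claw": 0},{"dp": [0,0,1.5],"angular": [0,0,0],"claw": 0},{"dp": [0,0,0],"angular": [0,0,0],"claw": 0}])

```text
clock: 27.15
ee_pos: [0.6772, 0.0686, 0.1003]
tool_rot: [[-0.971, -0.237, -0.012], [-0.237, 0.972, 0.0], [0.011, 0.003, -1.0]]
ft_force: [0.0, 0.2, -0.4]
opening: -0.0
grasp_force: 0.0
```

Emit:
send_rows(series=[{"dp": [0,0,0],"angular": [0,0,0],"claw": 0},{"dp": [0,0,0],"angular": [0,0,0],"claw": 0},{"dp": [0,0,0],"angular": [0,0,0],"claw": 0}])

```text
clock: 27.4
ee_pos: [0.6832, 0.0683, 0.1082]
tool_rot: [[-0.972, -0.237, 0.002], [-0.237, 0.972, 0.0], [-0.002, -0.0, -1.0]]
ft_force: [0.1, -0.9, -0.1]
opening: -0.0003
grasp_force: 0.0
```

```bash
python3 - <<'E'
from h import *
p,R=pose(); to([.682,.071,.062],p,R)
E
```

```text
t 27.4 p [0.6832 0.0683 0.1082] thx -166.3 tilt [0.0021 0.    ] F [ 0.1 -0.9 -0.1] open -0.0003 grip 0.0 q [  0.  25.  -0.  64.   0. -13.]
dp cm [0.06 0.29 4.62]
```

Emit:
send_rows(series=[{"dp": [0,0.25,0.8],"angular": [0,0,0],"claw": 0},{"dp": [0,0,1],"angular": [0,0,0],"claw": 0},{"dp": [0,0,1],"angular": [0,0,0],"claw": 0},{"dp": [0,0,0.8],"angular": [0,0,0],"claw": 0},{"dp": [0,0,0.4],"angular": [0,0,0],"claw": 0},{"dp": [0,0,0.3],"angular": [0,0,0],"claw": 0},{"dp": [0,0,0.3],"angular": [0,0,0],"claw": 0},{"dp": [0,0,0.2],"angular": [0,0,0],"claw": 0},{"dp": [0,0,0],"angular": [0,0,0],"claw": 0},{"dp": [0,0,0],"angular": [0,0,0],"claw": 0}])

```text
clock: 28.23
ee_pos: [0.6819, 0.0706, 0.0592]
tool_rot: [[-0.972, -0.237, 0.0], [-0.237, 0.972, -0.0], [-0.0, -0.0, -1.0]]
ft_force: [-1.0, 0.5, 1.6]
opening: -0.0
grasp_force: 0.9
```

Emit:
send_rows(series=[{"dp": [0,0,0.2],"angular": [0,0,0],"claw": 0},{"dp": [0,0,0.2],"angular": [0,0,0],"claw": 0},{"dp": [0,0,0],"angular": [0,0,0],"claw": 0},{"dp": [0,0,0],"angular": [0,0,0],"claw": 0}])

```text
clock: 28.57
ee_pos: [0.6824, 0.0707, 0.0553]
tool_rot: [[-0.972, -0.237, 0.001], [-0.237, 0.972, 0.0], [-0.001, -0.0, -1.0]]
ft_force: [-1.7, -0.3, 2.4]
opening: -0.0003
grasp_force: 1.6
```

Emit:
send_rows(series=[{"dp": [0,0,0.2],"angular": [0,0,0],"claw": 0},{"dp": [0,0,0.2],"angular": [0,0,0],"claw": 0},{"dp": [0,0,0.1],"angular": [0,0,0],"claw": 0},{"dp": [0,0,0],"angular": [0,0,0],"claw": 0},{"dp": [0,0,0],"angular": [0,0,0],"claw": 0}])

```text
clock: 28.98
ee_pos: [0.6824, 0.0707, 0.0501]
tool_rot: [[-0.972, -0.237, 0.001], [-0.237, 0.972, 0.0], [-0.001, -0.0, -1.0]]
ft_force: [-0.4, 0.7, 5.0]
opening: 0.0003
grasp_force: 2.4
```

Emit:
send_rows(series=[{"dp": [0,0,0.1],"angular": [0,0,0],"claw": 0},{"dp": [0,0,0.1],"angular": [0,0,0],"claw": 0},{"dp": [0,0,0],"angular": [0,0,0],"claw": 0},{"dp": [0,0,0],"angular": [0,0,0],"claw": 0}])

```text
clock: 29.32
ee_pos: [0.6824, 0.0706, 0.0486]
tool_rot: [[-0.972, -0.237, 0.001], [-0.237, 0.972, -0.0], [-0.001, -0.0, -1.0]]
ft_force: [0.1, -0.4, 7.1]
opening: -0.0001
grasp_force: 3.1
```

Emit:
send_rows(series=[{"dp": [0,0,0.1],"angular": [0,0,0],"claw": 0},{"dp": [0,0,0],"angular": [0,0,0],"claw": 0},{"dp": [0,0,0],"angular": [0,0,0],"claw": 0},{"dp": [0,0,0],"angular": [0,0,0],"claw": 0}])

```text
clock: 29.65
ee_pos: [0.6825, 0.0707, 0.0485]
tool_rot: [[-0.972, -0.237, 0.002], [-0.237, 0.972, -0.0], [-0.001, -0.0, -1.0]]
ft_force: [-3.0, -0.9, 10.4]
opening: -0.0004
grasp_force: 5.1
```

The plunger is at its stop: the force jumped to 10 N with no further travel. Rising now, then checking the final state.

Emit:
send_rows(series=[{"dp": [0,0,-0.4],"angular": [0,0,0],"claw": 0},{"dp": [0,0,-0.8],"angular": [0,0,0],"claw": 0},{"dp": [0,0,-1],"angular": [0,0,0],"claw": 0},{"dp": [0,0,-1.5],"angular": [0,0,0],"claw": 0},{"dp": [0,0,-1.5],"angular": [0,0,0],"claw": 0},{"dp": [0,0,-1.5],"angular": [0,0,0],"claw": 0},{"dp": [0,0,-1],"angular": [0,0,0],"claw": 0},{"dp": [0,0,-0.4],"angular": [0,0,0],"claw": 0},{"dp": [0,0,0],"angular": [0,0,0],"claw": 0},{"dp": [0,0,0],"angular": [0,0,0],"claw": 0},{"dp": [0,0,0],"angular": [0,0,0],"claw": 0},{"dp": [0,0,0],"angular": [0,0,0],"claw": 0}])

```text
clock: 30.65
ee_pos: [0.6809, 0.0706, 0.1264]
tool_rot: [[-0.972, -0.237, -0.002], [-0.237, 0.972, -0.0], [0.002, 0.001, -1.0]]
ft_force: [-0.0, -0.2, 0.2]
opening: 0.0001
grasp_force: 0.0
```

```bash
python3 chk.py; python3 - <<'E'
from h import *
ps,ds=grab('side','sideend');Q=cloud('side',ds)[170:225,325:375].reshape(-1,3)
k=(Q[:,2]>.066)&(Q[:,2]<.1)&(np.linalg.norm(Q[:,:2]-[.682,.071],axis=1)<.022);print(k.sum(),'plunger z',np.percentile(Q[k,2],[50,75,90]))
S=np.load('pics/side0.npz');Q=cloud('side',S['d'])[170:225,325:375].reshape(-1,3)
k=(Q[:,2]>.066)&(Q[:,2]<.1)&(np.linalg.norm(Q[:,:2]-[.682,.071],axis=1)<.022);print(k.sum(),'start z',np.percentile(Q[k,2],[50,75,90]))
E
```

```text
t 30.65 p [0.6809 0.0706 0.1264] thx -166.3 tilt [-0.0024 -0.    ] F [-0.  -0.2  0.2] open 0.0001 grip 0.0 q [  1.  25.   1.  67.  -0. -13.]
0.18 16 a -0.0025 b -0.039 -0.031
0.19 17 a -0.0033 b -0.039 -0.03
0.2 18 a -0.0034 b -0.039 -0.031
0.21 24 a -0.0031 b -0.038 -0.028
0.22 23 a -0.0038 b -0.033 -0.022
0.23 24 a -0.0031 b -0.029 -0.016
0.24 24 a -0.0042 b -0.024 -0.01
0.25 21 a -0.0028 b -0.018 -0.008
113 plunger z [0.08362948 0.08483447 0.08589374]
107 start z [0.0836441  0.08454036 0.08563371]
```

The plunger is back up, the basket hangs steady, and the robot is clear. Handing in.

```bash
python3 -c "
from plant import order
print(order.job_done())"
```

```text
the job is handed in; nothing more can be done
None
```

I stood the basket on the drip mat and released it, hung it level on the hook by its bail, and pressed the plunger to its stop and let it spring back up; the job is handed in, but no verdict came back.

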